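Tip open the pin box on the tile

ROBOT

A 6-joint arm with a two-finger parallel gripper is mounted at the origin on the work surface. World frame = base frame: x ahead of the robot, y to its left, z up, the work surface at z = 0. Lengths are in m, angles in rad, forces in N, time in s.
With the tool pointing down it reaches from about 0.3 to 0.825 m from the base axis. Payload 5.4 kg.
Tool frame: the origin (TCP) lies on the front face of the gripper's body, between the roots of the fingers; the fingertips stand 88 mm ahead of it and the grasp point (between the pads) lies 69 mm ahead of it; z points along the fingers, x is the direction in which the jaws open and shut, and the axes are right-handed (so a half turn about z gives the same grasp; the last joint's range is limited). The gripper opens to 92 mm and grips with 3 to 60 N. Pads are 20 mm wide; open, the fingers measure 128 mm over their backs; the gripper's body (75 mm by 189 mm) begins 69 mm behind the grasp point.
Start: joints at [1.071, 0.158, 1.597, -0, 1.386, -0.21], TCP at [0.164, 0.551, 0.303] pointing down, gripper open.
Joint ranges: [-2.91, 2.91], [-0.94, 2.29], [0.18, 2.7], [-1.29, 4.43], [0.17, 2.64], [-3, 3]. Speed limits (rad/s): [2.57, 2.57, 3.14, 3.14, 3.14, 3.14].

INTERFACE

Orientations are given as [roll, pitch, yaw] about the fixed x, y, z axes, in that order (R = Rz(yaw) Ry(pitch) Rx(roll)).
In Python, from rig import ctrl gives the robot as it stands.
- The arm moves only by the tool send_rows, never from a script. Its argument "series" is a list that holds one entry, the list of rows, each a list of 5 numbers: the shift along the tool's x, y, z in mm, then the turn about the tool's z in rad, then the finger opening in mm, from 0 to 91.9. A call has 1 to 20 rows; each row is the pose to reach, as a shift and turn from the pose commanded when the call began, along the tool's axes at that moment; what a row does not reach only later rows make up. A row lasts 1/8 s, in which the tool goes at most 62.5 mm and 10.7 degrees, less where a joint would pass 70% of its speed; a pose out of reach is approached as far as the arm can. A call with a gripper value outside its range is refused whole. The fingers move at their own pace and stop on an object; "newtons" is the grip in N (left out, the last holds). Time passes only in rows, so rows that repeat a pose let the fingers close. It gives the time, the measured TCP pose, the force and the opening at its end, in the units of the state.
- ctrl.observe(): the state, without advancing time (a new reading comes with each control period).
- ctrl.grab_frame(name): name is "scene" or "top" or "wrist"; returns a dict with "frame" (400x640x3 uint8, red, green, blue), "fx", "fy", "cx", "cy" (pixels), "R" (3x3) and "t" (3): a world point X has camera coordinates R X + t. Camera axes: x right, y down, z forward; pixel columns grow to the right and rows downward; lengths in m; the calibration is good to about 2 mm. The wrist camera is an equidistant fisheye: a pixel r from the principal point sees the ray r / f radians off the axis. A picture is of the moment at which its call begins. There is no depth.
- ctrl.close_job(): hands the job in, once; it reports no verdict.
Trained networks look in the newest picture that a camera, given by its name, has taken for a name from the list of things; names that differ only in an ending like _2 or _b are one class to them, and where a whole thing is asked for, a point or a joint stands for the part that bears it (a point fixed in the world has none). Each returns a list of dicts, best first, with "conf" (0 to 1); they miss things now and then, are a little off and sometimes report something else, mostly with a low value. They report only what shows in the picture. A call takes as long as a camera call.
- ctrl.search_frame(camera, thing): "at" ([row, column] as shares, 0 to 1, of the picture: columns of its width, rows of its height, amid what is visible of it).
- ctrl.place_of(camera, thing): "at" ([row, column] as shares, 0 to 1, of the picture: columns of its width, rows of its height: a listed point, or the origin of a listed thing).
The state is a dict: "time": time; "joint_positions": joint angles; "joint_velocities": joint speeds; "joint_torque": joint torques, N m; "eef_pos": TCP position; "tcp_rot": TCP orientation; "contact_force": force on the tool from outside, world axes, zero at the start; "moment": the same for the moment, N m; "finger_gap": finger opening in m.
Only numpy, scipy, OpenCV 4.12 (cv2) and the standard library are available. Lean on these libraries where they do the work, as an engineer would, in place of code of your own. Each camera call takes 0.05 s, during which the arm holds its last target.

TASK

Two identical pin boxes with rocker lids stand on the sewing cabinet. Open the one on the square white tile: press down the short ribbed tail of its lid so that the long end tips fully up, then let go; the lid stays where it is left. Leave the lid of the other box, on the round cork mat, as it is.

Things in the scene. Friction and masses are not known exactly. Their poses are not given: they have to be found in the camera images.
- tile_box: pin box to open, light wood, 140 x 72, fixed on an 8 mm thick, 160 mm square white tile, at any yaw. Origin: centre of its underside, 8 mm above the table; x runs from the tail end (-x) to the compartment and long lid end (+x), z up. The lid turns on a cross pin along y at x = -24, z = 42, between two side posts 48 mm high; only an 8 mm base board lies under the tail
- tile_lid (a joint): angle (rad) of its aluminium lid, 140 x 60 x 4 mm (tail 46 mm, long end 94 mm from the pin): 0 is level and shut; it grows as the tail goes down and the long end rises; rigid stop at 0.6, fully open. Starts between 0 and 0.08. The stiff pin keeps it at any angle; about 3 N on the ribs moves it
- tile_tail (a point): the place to press: on the top face of that lid's tail, midway across, 32 mm from the pin and 14 mm from the tail's end, marked by four dark cross ribs. 52 mm above the table when the lid is level. It sinks about 18 mm from shut to fully open
- cork_lid (a joint): the same angle for the lid of the other, identical box, which stands on a round cork mat 176 mm across and 8 mm thick; it starts between 0 and 0.08 and is to be left

How it is judged:
By the outcome, as a careful person would: the job done as asked, in the order asked, and still so for the second after the job is handed in, with the robot touching nothing.
It also fails if it takes over 26 s, if anything falls off the work surface, if the arm or the gripper's body presses on something with over 40 N, if the wrist force passes 120 N, or if a joint passes its speed limit or range.

## Working session

There is one attempt and no reset: what is moved stays moved. The work goes in short steps, Python scripts to look and compute and a tool call to move; the robot and the scene stay as the last step left them, time stands still between calls to the robot, and variables do not carry over. Pictures are saved under pics/ and viewed, and the job is handed in when it is done.

Besides the shell and the picture viewer there is one more tool, called after "Emit:" as name(argument=value, ...), one argument or row to a line, values as JSON. send_rows: Moves the arm, as the interface text tells. Its arguments: {"type":"object","properties":{"series":{"type":"array","items":{"type":"array","items":{"type":"array","items":{"type":"number"}}}},"newtons":{"type":"number"}},"required":["series"]}

```bash
mkdir -p pics
python3 - <<'E'
from rig import ctrl
import cv2
s=ctrl.observe(); print({k:s[k] for k in("time","eef_pos","tcp_rot","contact_force","finger_gap")})
for c in("scene","top"):
    f=ctrl.grab_frame(c); cv2.imwrite(f"pics/{c}0.png",f["frame"][:,:,::-1])
    print(c,f["fx"],f["cx"],f["R"],f["t"])
    for t in("tile_box","tile_tail","tile_lid","cork_lid"):
        for fn in (ctrl.search_frame,ctrl.place_of):
            try: print(t,fn.__name__,[(round(d["conf"],2),round(d["at"][1]*640,1),round(d["at"][0]*400,1)) for d in fn(c,t)])
            except Exception as e: print(t,e)
E
```

```text
{'time': 0.0, 'eef_pos': array([0.16409332, 0.55060785, 0.30174007]), 'tcp_rot': array([-3.14120285e+00,  1.81252193e-03,  1.28100454e+00]), 'contact_force': array([ 0.44111948, -0.53830391,  0.4784795 ]), 'finger_gap': 0.09186441048698774}
scene 478.8575578427088 317.6993357553876 [[ 0.33294192  0.9428623  -0.0126637 ]
 [ 0.50047517 -0.18807724 -0.84507488]
 [-0.799171    0.27502298 -0.53449796]] [-0.17533623 -0.21987449  1.36966425]
tile_box call [(0.7, 241.9, 246.1)]
tile_box call [(0.58, 241.6, 253.3)]
tile_tail call [(0.89, 239.8, 235.2)]
tile_tail call [(0.88, 225.4, 219.7)]
tile_lid call [(0.74, 238.4, 239.6)]
tile_lid it knows: tile_box, tile_tail
cork_lid call [(0.58, 408.4, 171.2)]
cork_lid it knows: tile_box, tile_tail
top 400.87140558241435 322.27973089495526 [[ 1.32546867e-01 -9.91176738e-01 -4.26938668e-05]
 [-9.64158171e-01 -1.28923772e-01 -2.31900155e-01]
 [ 2.29848535e-01  3.07788027e-02 -9.72739593e-01]] [-0.06842486  0.58071168  0.84135813]
tile_box call [(0.88, 395.2, 211.8)]
tile_box call [(0.79, 395.1, 212.9)]
tile_tail call [(0.79, 398.9, 208.6)]
tile_tail call [(0.7, 403.2, 235.2)]
tile_lid call [(0.9, 400.9, 213.4)]
tile_lid it knows: tile_box, tile_tail
cork_lid call [(0.95, 224.7, 230.3)]
cork_lid it knows: tile_box, tile_tail
```

View pics/scene0.png

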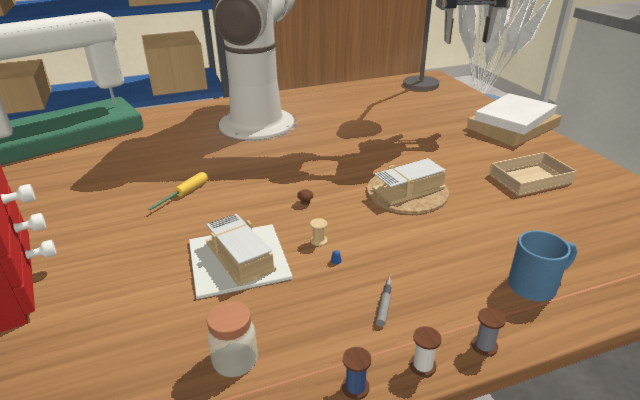

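View pics/top0.png

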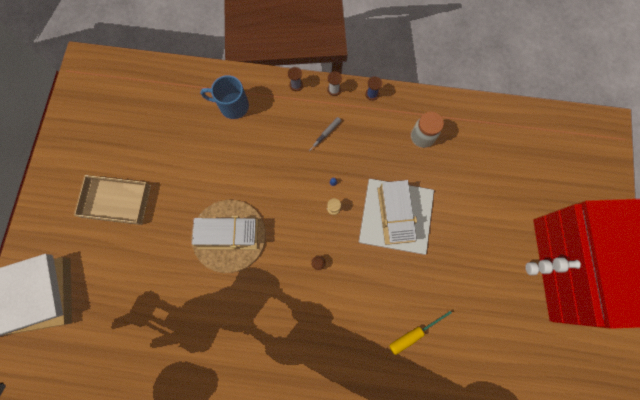

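The top view shows the tile box at about (397,213) with its ribbed tail towards the robot at (403,235). The cork box is at (228,233). In the scene view the tail is at (226,222), and the networks agree.

```bash
cat > h.py <<'E'
import numpy as np
def onplane(f,u,v,z):
    d=f["R"].T@np.array([(u-f["cx"])/f["fx"],(v-f["cy"])/f["fy"],1]); c=-f["R"].T@f["t"]
    return c+d*(z-c[2])/d[2]
E
python3 - <<'E'
from rig import ctrl
import cv2,numpy as np
from h import *
s=ctrl.observe()
for c in("scene","top"):
    f=ctrl.grab_frame(c)
    for t,z in(("tile_box",.008),("tile_tail",.051)):
        d=ctrl.place_of(c,t)[0]; print(c,t,d["conf"],onplane(f,d["at"][1]*640,d["at"][0]*400,z))
    im=f["frame"][:,:,::-1]
    y,x=(165,345) if c=="top" else (190,175)
    cv2.imwrite(f"pics/{c}1.png",cv2.resize(im[y:y+100,x:x+130],None,fx=6,fy=6,interpolation=cv2.INTER_CUBIC))
E
```

```text
scene tile_box 0.79 [ 0.59025355 -0.16474998  0.008     ]
scene tile_tail 0.89 [ 0.53624481 -0.18394515  0.051     ]
top tile_box 0.61 [ 0.5880393  -0.17155988  0.008     ]
top tile_tail 0.78 [ 0.53603555 -0.18574934  0.051     ]
```

View pics/top1.png

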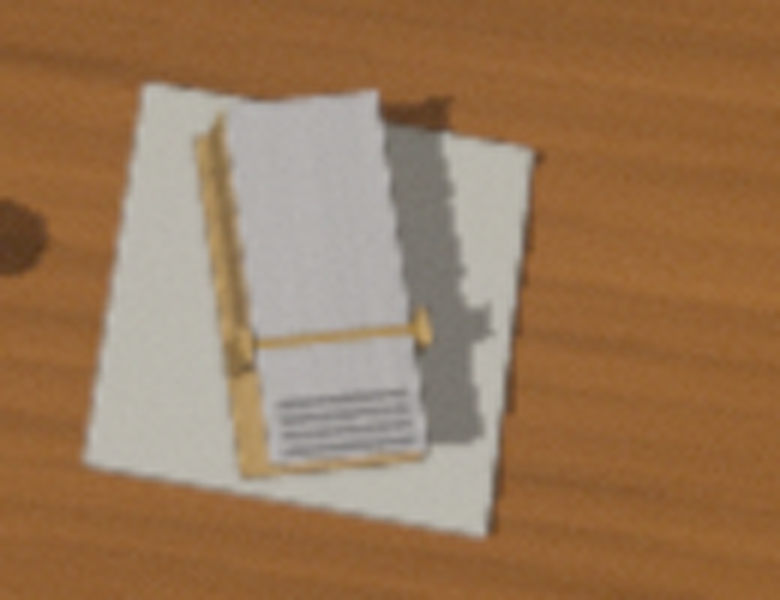

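View pics/scene1.png

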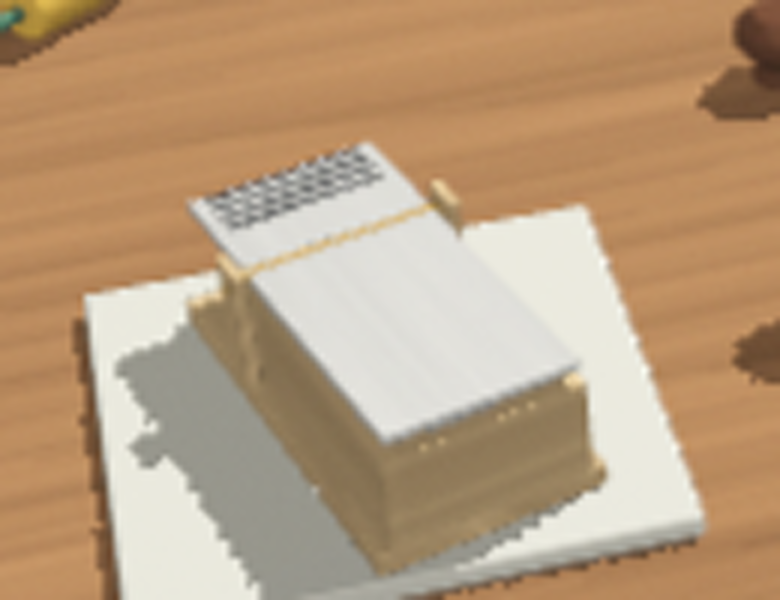

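```bash
cat >> h.py <<'E'
from scipy.spatial.transform import Rotation as Ro
def delta(s,target):
    R=Ro.from_euler("xyz",s["tcp_rot"]).as_matrix()
    return R.T@(np.array(target)-s["eef_pos"])*1000
E
python3 - <<'E'
from rig import ctrl
from h import *
import json
s=ctrl.observe(); print(s["time"])
f=ctrl.grab_frame("top")
a=onplane(f,345+303/6,165+97/6,.052);b=onplane(f,345+345/6,165+425/6,.051)
print(a,b,np.arctan2(*(a-b)[1::-1]),np.linalg.norm(a-b))
print(delta(s,[.532,-.186,.22]))
E
```

```text
1.0
[ 0.6578882  -0.15377549  0.052     ] [ 0.53186338 -0.18131737  0.051     ] 0.21516045238377227 0.12900314736901497
[-601.22132798  562.94146139   82.71533976]
```

Emit:
send_rows(
  series=[
    [[-60,56,0,0,0],[-120,112,0,-0.05,0],[-180,168,0,-0.1,0],[-240,224,0,-0.15,0],[-300,280,0,-0.2,0],[-360,336,0,-0.25,0],[-420,392,0,-0.3,0],[-480,448,0,-0.35,0],[-540,504,20,-0.4,0],[-600,562,40,-0.45,0],[-600,562,60,-0.52,0],[-600,562,80,-0.52,0],[-600,562,80,-0.52,0],[-600,562,80,-0.52,0],[-600,562,80,-0.52,0],[-600,562,80,-0.52,0],[-600,562,80,-0.52,0]],
  ],
  newtons=10,
)

```text
time: 3.18
eef_pos: [0.5314, -0.1836, 0.2235]
tcp_rot: [3.141, 0.001, 1.802]
contact_force: [-0.4, 0.6, 0.2]
finger_gap: 0.0006
```

Run:
```python
from rig import ctrl
import cv2
from h import *
s=ctrl.observe(); print({k:s[k] for k in("time","eef_pos","tcp_rot","contact_force","finger_gap","joint_positions")})
for c in("scene","top","wrist"):
    f=ctrl.grab_frame(c);im=f["frame"][:,:,::-1]
    if c=="wrist": print(f["fx"],f["cx"],f["cy"],f["R"],f["t"])
    print(c,[(d["conf"],d["at"][1]*640,d["at"][0]*400) for d in ctrl.place_of(c,"tile_tail")])
    if c=="scene": im=cv2.resize(im[120:280,130:330],None,fx=4,fy=3.75)
    cv2.imwrite(f"pics/{c}2.png",im)
```

```text
{'time': 3.175, 'eef_pos': array([ 0.53143474, -0.18356148,  0.22348565]), 'tcp_rot': array([3.14078947e+00, 6.28180858e-04, 1.80229238e+00]), 'contact_force': array([-0.38059073,  0.55645931,  0.2462852 ]), 'finger_gap': 0.000568437306284352, 'joint_positions': array([-5.47530684e-01,  1.98077596e-01,  1.71398205e+00,  1.24519385e-04,
        1.22852011e+00, -2.34986505e+00])}
scene [(0.72, 225.024, 220.4)]
top [(0.93, 404.48, 235.6)]
309.70691628693146 321.86494179176583 199.05217159985685 [[-2.28839621e-01  9.73463951e-01 -6.03744726e-04]
 [ 9.42052870e-01  2.21611771e-01  2.51842436e-01]
 [ 2.45293330e-01  5.70627682e-02 -9.67768062e-01]] [ 0.30147491 -0.46813357  0.19378198]
wrist [(0.93, 321.92, 204.4)]
```

View pics/scene2.png

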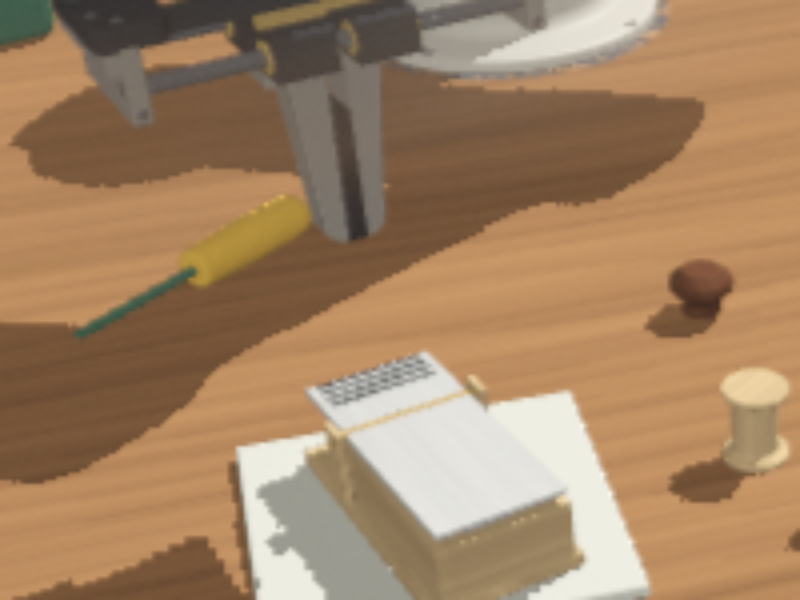

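View pics/wrist2.png

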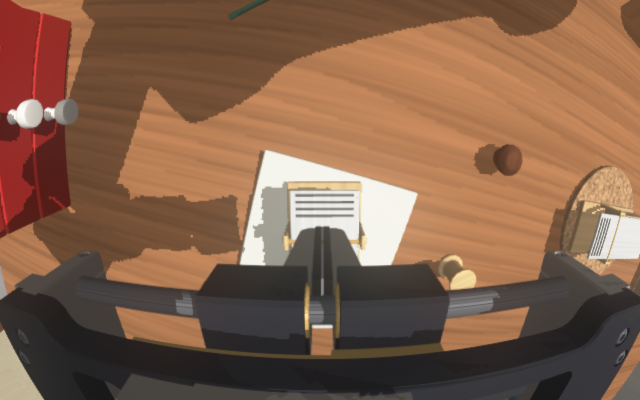

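Run:
```python
from rig import ctrl
from h import *
f=ctrl.grab_frame("wrist")
def wr(u,v,z):
    p=np.array([u-f["cx"],v-f["cy"]])/f["fx"]; th=np.hypot(*p)
    d=np.append(p/th*np.sin(th),np.cos(th)); d=f["R"].T@d; c=-f["R"].T@f["t"]
    return c+d*(z-c[2])/d[2]
print(wr(321.9,204.4,.051))
```

```text
[ 0.53145773 -0.18489038  0.051     ]
```

Wrist view: the four ribs at (323,205) are square to the jaws and centred left-right, and the measurement puts the tail at (0.5315, -0.185), directly below the tip. Pressing in stages.

Emit:
send_rows(
  series=[
    [[0,-3,35,0,0],[0,-3,65,0,0],[0,-3,76,0,0],[0,-3,80,0,0],[0,-3,83,0,0],[0,-3,86,0,0],[0,-3,89,0,0],[0,-3,92,0,0],[0,-3,95,0,0],[0,-3,95,0,0]],
  ],
)

```text
time: 4.78
eef_pos: [0.5284, -0.1853, 0.1275]
tcp_rot: [-3.141, 0.0, 1.801]
contact_force: [-0.3, -0.5, 2.2]
finger_gap: 0.0006
```

Run:
```python
from rig import ctrl
import cv2
s=ctrl.observe(); print({k:s[k] for k in("time","eef_pos","contact_force","moment")})
im=ctrl.grab_frame("scene")["frame"][:,:,::-1]
cv2.imwrite("pics/scene3.png",cv2.resize(im[120:280,130:330],None,fx=4,fy=3.75))
```

```text
{'time': 4.775, 'eef_pos': array([ 0.5283664 , -0.1853448 ,  0.12746751]), 'contact_force': array([-0.32751451, -0.54709572,  2.16354877]), 'moment': array([-0.1025588 , -0.06782643, -0.01522316])}
```

View pics/scene3.png

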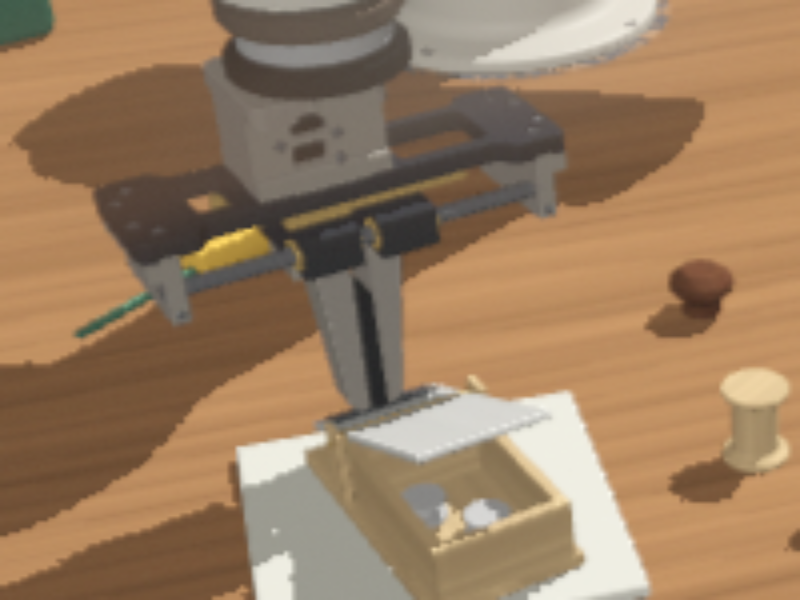

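The lid is tipping up well, with the force at about 2 N. I'll press on in small steps towards the stop.

Emit:
send_rows(
  series=[
    [[0,0,1.5,0,0],[0,0,3,0,0],[0,0,4,0,0],[0,0,4,0,0]],
  ],
)

```text
time: 5.32
eef_pos: [0.5283, -0.1852, 0.1235]
tcp_rot: [-3.141, -0.0, 1.801]
contact_force: [0.8, -0.0, 2.3]
finger_gap: 0.0005
```

Emit:
send_rows(
  series=[
    [[0,0,1,0,0],[0,0,1,0,0]],
  ],
)

```text
time: 5.58
eef_pos: [0.5284, -0.1852, 0.1226]
tcp_rot: [-3.141, -0.0, 1.801]
contact_force: [1.0, -0.3, 2.6]
finger_gap: 0.0001
```

Emit:
send_rows(
  series=[
    [[0,0,1,0,0],[0,0,1,0,0]],
  ],
)

```text
time: 5.82
eef_pos: [0.5285, -0.1852, 0.1217]
tcp_rot: [3.142, -0.0, 1.801]
contact_force: [-0.3, 0.6, 2.3]
finger_gap: 0.0004
```

Not at the stop yet (tip at 33.7 mm), so I'll keep going.

Emit:
send_rows(
  series=[
    [[0,0,1,0,0],[0,0,1,0,0]],
  ],
)

```text
time: 6.08
eef_pos: [0.5287, -0.1853, 0.1214]
tcp_rot: [3.141, -0.0, 1.801]
contact_force: [-1.7, 1.4, 7.3]
finger_gap: 0.0008
```

Emit:
send_rows(
  series=[
    [[0,0,1,0,0],[0,0,1,0,0]],
  ],
)

```text
time: 6.32
eef_pos: [0.5289, -0.1853, 0.1212]
tcp_rot: [3.141, 0.0, 1.801]
contact_force: [-3.1, 2.8, 13.3]
finger_gap: 0.0005
```

Run:
```python
from rig import ctrl
import cv2
s=ctrl.observe(); print({k:s[k] for k in("time","eef_pos","contact_force","moment")})
im=ctrl.grab_frame("scene")["frame"][:,:,::-1]
cv2.imwrite("pics/scene4.png",cv2.resize(im[190:290,170:300],None,fx=6,fy=6))
```

```text
{'time': 6.325, 'eef_pos': array([ 0.52886744, -0.18530265,  0.12117491]), 'contact_force': array([-3.05282045,  2.78429913, 13.28973268]), 'moment': array([ 0.59012387,  0.55143761, -0.02402142])}
```

View pics/scene4.png

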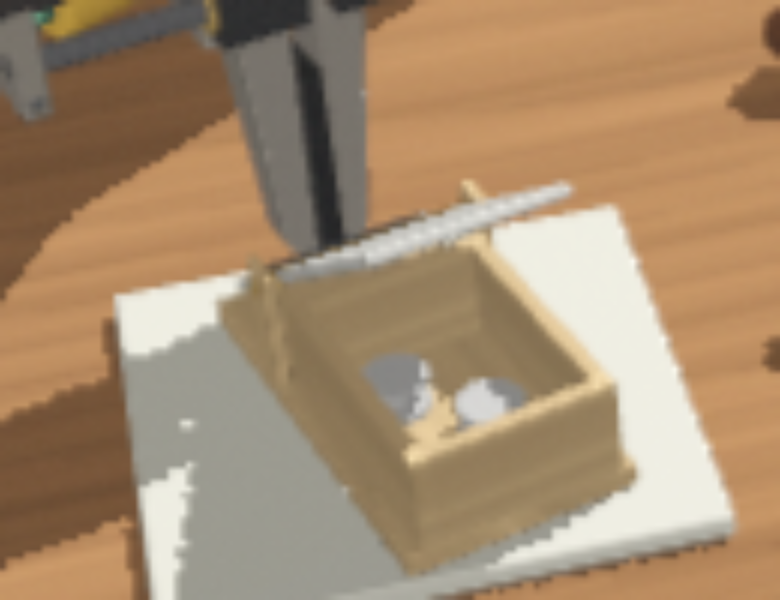

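The force jumped to 13 N with the motion stalled at a tip height of 33 mm, which is where I computed the stop. Lifting straight up.

Emit:
send_rows(
  series=[
    [[0,0,-5,0,0],[0,0,-15,0,0],[0,0,-50,0,0],[0,0,-100,0,0],[0,0,-120,0,0],[0,0,-120,0,0],[0,0,-120,0,0]],
  ],
)

```text
time: 7.25
eef_pos: [0.5278, -0.1849, 0.2382]
tcp_rot: [-3.14, -0.002, 1.801]
contact_force: [0.6, 0.3, 0.2]
finger_gap: 0.0005
```

Run:
```python
from rig import ctrl
import cv2,numpy as np
s=ctrl.observe(); print({k:s[k] for k in("time","eef_pos","contact_force","joint_velocities")})
im=ctrl.grab_frame("scene")["frame"][:,:,::-1]
a=cv2.resize(im[190:290,170:300],None,fx=3,fy=3);b=cv2.resize(im[130:230,340:470],None,fx=3,fy=3)
t=ctrl.grab_frame("top")["frame"][:,:,::-1]
c=cv2.resize(t[165:265,345:475],None,fx=3,fy=3);d=cv2.resize(t[180:280,165:295],None,fx=3,fy=3)
cv2.imwrite("pics/fin.png",np.vstack([np.hstack([a,b]),np.hstack([c,d])])[:600,:800])
```

```text
{'time': 7.25, 'eef_pos': array([ 0.52780397, -0.18487874,  0.23820269]), 'contact_force': array([0.60433329, 0.29934084, 0.18736596]), 'joint_velocities': array([-0.00086365,  0.01006034,  0.00869614, -0.00063378,  0.00221813,
       -0.00040127])}
```

View pics/fin.png

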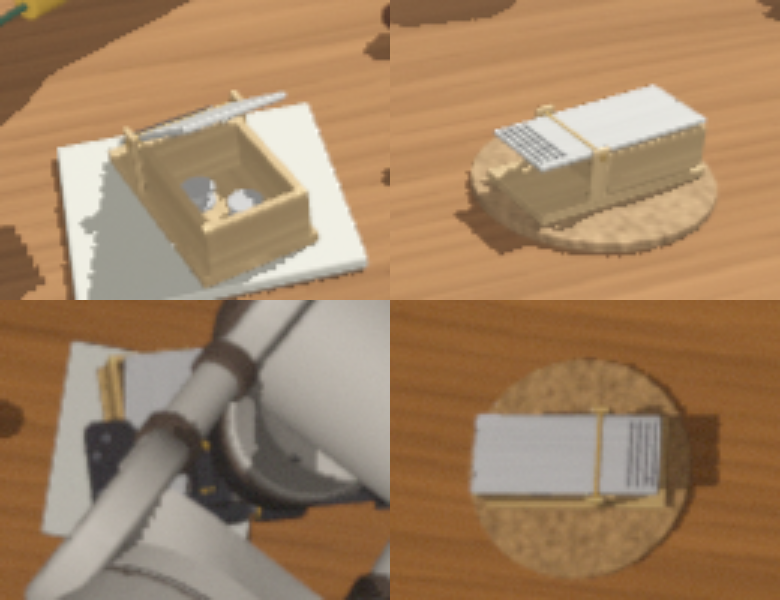

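The tile lid stands fully up in the top-left crop. The cork lid is still shut in the right-hand crops, and the gripper is clear.

```bash
python3 -c "
from rig import ctrl
print(ctrl.close_job())"
```

```text
the job is handed in; nothing more can be done
None
```

The box on the white tile is open: I pressed the ribbed tail of its lid down to the stop with the closed fingertips, then lifted straight up.

- **At the stop:** the force stayed at about 2–3 N while the lid moved, then rose to 13 N. Motion stalled with the fingertips 33 mm above the table, about where I had calculated the stop (33–35 mm).
- **Last pictures:** the scene camera shows the lid staying fully up after release. The box on the cork mat looks unchanged, with its lid shut. The arm hid part of the tile box in the top view, so the open lid was confirmed from the scene camera only.
- **Clear of everything:** the gripper was hovering with under 1 N on the wrist. I handed the job in at about 7.4 s of the 26 s allowed.

No check failed. The position estimates for the tail differed by about 5 mm between cameras and methods. I went with the wrist camera and aimed about 3 mm towards the tail's end.

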